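# Open the change jar for counting

### The job

Open the blue-capped change jar for the cash count: unscrew its cap anticlockwise until the thread lets go, lift it clear without forcing it, and set it down gently, right way up, wholly on the green counting mat. Leave the red-capped jar closed and untouched, and do not push the stamp, coin rolls, ink pad and stack of letters about.

Things in the scene. Friction and masses are not known exactly. Their poses are not given: they have to be found in the camera images.
- blue_jar: Clear jar full of coins on a dark steel plate 150 x 150 x 8 mm bolted to the desk: it cannot turn or move. Body 120 mm in diameter up to 86 mm, then a threaded neck, 76 mm over the thread, rim at 130 mm. Origin on its axis at desk level, z up. Screwed down, the cap's lower edge is at 94 mm and its hub's top at 171 mm.
- cap_hub (a point): On the axis of the blue plastic cap, half-way up its round hub, where to grip (46 mm in diameter, 36 mm tall, any yaw). The hub stands on the cap's skirt (92 mm over its ribs, 41 mm tall, open below): this point is 59 mm above the cap's lower edge, 18 mm above the skirt's top. z is the cap's axis, up; x points to the white mark on the skirt's top. Mass about 0.15 kg.
- blue_cap: The loose blue cap; origin: centre of its lower edge. Right-hand two-start thread: turned anticlockwise seen from above it climbs 16 mm a turn and comes free after about one and two-thirds turns (9 to 11 rad) from its start, screwed down. The thread has 1.5 mm of axial play and otherwise resists a pull rigidly until it lets go; the cap stays where it is when released part-way.
- red_jar: The same kind of jar, with a red cap of the same shape, closed, total height 171 mm. To be left alone. Origin on its axis at desk level.
- mat_top (a point): Centre of the top face of the green counting mat, 180 x 180 mm, 5 mm thick, fixed flat on the desk. x and y lie along its sides.
- stamp: Wooden hand stamp standing upright, 40 mm in diameter, 84 mm tall, bystander; origin at its foot.
- coin_roll: Brown paper-wrapped coin roll standing on end, 28 mm in diameter, 70 mm tall, bystander; origin at its foot.
- coin_roll2: Blue-grey coin roll standing on end, 32 mm in diameter, 62 mm tall, bystander; origin at its foot.
- ink_pad: Black ink pad 75 x 110 x 14 mm, bystander; origin under its centre.
- letters: Stack of letters 110 x 160 x 30 mm, bystander; origin under its centre.
Mind the look-alikes: they are no part of the job. There is more than one size of the blue_cap; the one meant has the size given above.

How it is judged:
By the outcome, as a careful person would: the job done as asked, in the order asked, and still so for the second after the job is handed in, with the robot touching nothing.
It also fails if it takes over 70 s, if anything falls off the work surface, if the arm or the gripper's body presses on something with over 40 N, if the wrist force passes 120 N, or if a joint passes its speed limit or range.

### The arm

A 6-joint arm with a two-finger parallel gripper is mounted at the origin on the work surface. World frame = base frame: x ahead of the robot, y to its left, z up, the work surface at z = 0. Lengths are in m, angles in rad, forces in N, time in s.
With the tool pointing down it reaches from about 0.375 to 0.9 m from the base axis. Payload 3.1 kg.
Tool frame: the origin (TCP) lies where the fingers leave the gripper's body, on its centre line; the fingertips stand ahead of it and the grasp point (between the pads) lies 51 mm ahead of it (ctrl.tcp_to_tips is the z of the fingertips in the tool frame, in m); z points along the fingers, y is the direction in which the jaws open and shut (so a half turn about z gives the same grasp; the last joint's range is limited). The gripper opens to 87 mm and grips with 3 to 60 N. Pads are 19 mm wide; open, the fingers measure 117 mm over their backs; the gripper's body (75 mm by 190 mm) begins 51 mm behind the grasp point.
Start: joints at [-1.29, 0.527, 1.433, -0, 1.181, -0.178], TCP at [0.277, -0.56, 0.292] pointing down, gripper open.
Joint ranges: [-3.08, 3.08], [-0.75, 2.2], [0.22, 2.44], [-1.43, 4.57], [0, 2.65], [-2.85, 2.85]. Speed limits (rad/s): [2.79, 2.79, 3.14, 3.14, 3.14, 3.14].

### API

Orientations are given as [roll, pitch, yaw] about the fixed x, y, z axes, in that order (R = Rz(yaw) Ry(pitch) Rx(roll)).
In Python, from station import ctrl, cams, models gives the robot as it stands.
- The arm moves only by the shell command python3 -m creep 'ROWS' [OPENING]. ROWS is JSON, a list of rows, each a list of 6 numbers: the shift along the tool's x, y, z in cm, then the turn, a rotation vector about the tool's x, y, z in degrees. A call has 1 to 12 rows; each row is the pose to reach, as a shift and turn from the pose commanded when the call began, along the tool's axes at that moment; what a row does not reach only later rows make up. A row lasts 1/10 s, in which the tool goes at most 50 mm and 8.59 degrees, less where a joint would pass 70% of its speed; a pose out of reach is approached as far as the arm can. A call with a gripper value outside its range is refused whole. OPENING is the closure, from -1 (fully open) to 1 (shut), so that 0 is half open, set as the call begins (- or left out, the last holds). The fingers move at their own pace and stop on an object; the grip force is fixed at half the most. Time passes only in rows, so rows that repeat a pose let the fingers close. It gives the time, the measured TCP pose, the force and the opening at its end, in the units of the state.
- ctrl.get_obs(): the state, without advancing time (a new reading comes with each control period).
- cams.grab_frame(name): name is "scene" or "top" or "wrist"; returns a dict with "image" (420x560x3 uint8, red, green, blue), "fx", "fy", "cx", "cy" (pixels), "T" (4x4, takes a point from camera to world coordinates). Camera axes: x right, y down, z forward; pixel columns grow to the right and rows downward; lengths in m; the calibration is good to about 2 mm. A picture is of the moment at which its call begins. There is no depth.
- ctrl.close_job(): hands the job in, once; it reports no verdict.
Trained networks look in the newest picture that a camera, given by its name, has taken for a name from the list of things; names that differ only in an ending like _2 or _b are one class to them, and where a whole thing is asked for, a point or a joint stands for the part that bears it (a point fixed in the world has none). Each returns a list of dicts, best first, with "confidence" (0 to 1); they miss things now and then, are a little off and sometimes report something else, mostly with a low value. They report only what shows in the picture. A call takes as long as a camera call. They do not tell look-alikes from the thing itself.
- models.search_frame(target, camera): "point" ([row, column] in pixels, amid what is visible of it).
- models.silhouettes(target, camera): "pixels" (420x560 bool, what is visible of it) and "point" ([row, column] in pixels, amid what is visible of it).
- models.pinpoint(target, camera): "point" ([row, column] in pixels: a listed point, or the origin of a listed thing).
The state is a dict: "time_s": time; "joint_pos": joint angles; "dq": joint speeds; "joint_torque": joint torques, N m; "ee_pos": TCP position; "tcp_rot": TCP orientation; "contact_force": force on the tool from outside, world axes, zero at the start; "torque": the same for the moment, N m; "grip_width": finger opening in m.
Only numpy, scipy, OpenCV 4.12 (cv2) and the standard library are available. Lean on these libraries where they do the work, as an engineer would, in place of code of your own. Each camera call takes 0.05 s, during which the arm holds its last target.

## Working session

There is one attempt and no reset: what is moved stays moved. The work goes in short steps, Python scripts to look and compute and a shell command to move; the robot and the scene stay as the last step left them, time stands still between calls to the robot, and variables do not carry over. Pictures are saved under pics/ and viewed, and the job is handed in when it is done.

```bash
ls; mkdir -p pics
python3 - <<'E'
from station import ctrl,cams,models
import cv2
o=ctrl.get_obs();print(o, ctrl.tcp_to_tips)
for n in ("scene","top","wrist"):
    f=cams.grab_frame(n);cv2.imwrite(f"pics/{n}0.png",f["image"][:,:,::-1])
    print(n,f["fx"],f["cx"],f["cy"],f["T"].round(3).tolist())
    for t in ("cap_hub","blue_jar","red_jar","mat_top","blue_cap","stamp","coin_roll","coin_roll2","ink_pad","letters"):
        print(t,[(round(d["confidence"],2),[round(float(x),1) for x in d["point"]]) for d in models.pinpoint(t,n)])
E
```

```text
pics
{'time_s': 0.0, 'joint_pos': array([-1.29051331e+00,  5.28475418e-01,  1.43390831e+00, -2.85481942e-05,
        1.18139239e+00, -1.78465875e-01]), 'dq': array([ 7.76779571e-05, -1.89980951e-03,  8.01202708e-04, -3.92188379e-04,
       -2.99968243e-04,  3.53915016e-05]), 'joint_torque': array([-4.25033213e-04, -4.40045929e+01, -1.76591992e+01,  6.34354027e-02,
        5.81469701e-02, -1.42283420e-04]), 'ee_pos': array([ 0.27664133, -0.55978586,  0.29126388]), 'tcp_rot': array([-3.13943919e+00, -3.61639849e-04,  4.58759369e-01]), 'contact_force': array([-0.49159218, -0.32106735,  0.53570373]), 'torque': array([-0.01238246, -0.01118197,  0.03284074]), 'grip_width': 0.08715512003762374} 0.0697
scene 535.0675816830899 283.7908955974791 201.68542827620612 [[-0.833, 0.401, -0.381, 0.967], [0.552, 0.589, -0.59, 0.714], [-0.012, -0.702, -0.712, 0.888], [0.0, 0.0, 0.0, 1.0]]
cap_hub [(0.73, [221.9, 414.5]), (0.65, [362.3, 383.6]), (0.64, [224.6, 325.1])]
blue_jar [(0.86, [269.2, 323.3])]
red_jar [(0.92, [155.7, 225.4])]
mat_top [(0.61, [229.9, 240.3])]
blue_cap [(0.82, [385.5, 379.7]), (0
[... 628 characters left out ...]

mat_top [(0.84, [192.5, 311.6])]
blue_cap [(0.91, [221.3, 233.2]), (0.68, [300.0, 211.7]), (0.58, [198.3, 143.1]), (0.41, [195.4, 310.3])]
stamp [(0.58, [268.7, 285.7])]
coin_roll [(0.73, [188.1, 384.9]), (0.68, [179.4, 235.1]), (0.53, [214.1, 230.1])]
coin_roll2 [(0.73, [188.1, 384.9]), (0.68, [179.4, 235.1]), (0.53, [214.1, 230.1])]
ink_pad [(0.72, [279.0, 329.5])]
letters [(0.58, [143.9, 257.0])]
wrist 326.30847408145075 277.69856168087045 210.18145554931266 [[0.443, -0.854, -0.272, 0.352], [-0.897, -0.422, -0.134, -0.524], [-0.0, 0.304, -0.953, 0.384], [0.0, 0.0, 0.0, 1.0]]
cap_hub []
blue_jar []
red_jar []
mat_top []
blue_cap []
stamp []
coin_roll []
coin_roll2 []
ink_pad []
letters []
```

View pics/scene0.png

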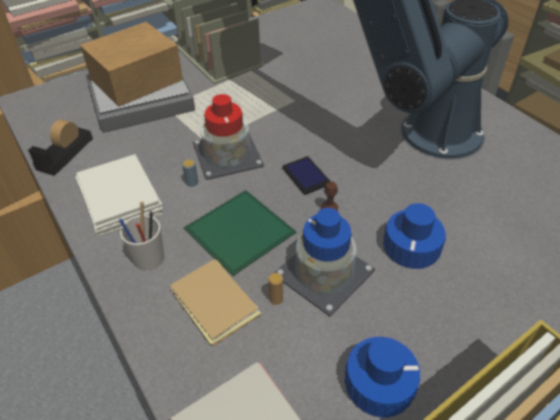

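View pics/top0.png

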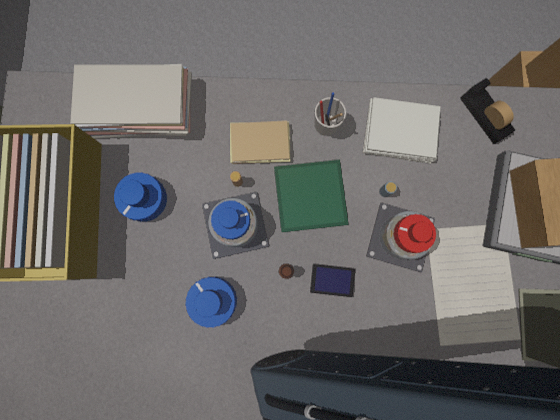

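The scene shows three blue caps. One is on the jar (scene 325,235; top 230,216). The other two lie loose and look bigger (scene 414,235 and 383,375; top 208,300 and 140,197). The one meant is on the blue jar, screwed down on its plate. I'll confirm that in a crop and measure it.

```bash
cat > h.py <<'E'
import numpy as np,cv2
from station import ctrl,cams,models
def ray(f,p):
    d=np.array([(p[1]-f["cx"])/f["fx"],(p[0]-f["cy"])/f["fy"],1.0]);T=np.array(f["T"]);return T[:3,3],T[:3,:3]@d
def onz(f,p,z):
    o,d=ray(f,p);return o+d*(z-o[2])/d[2]
def tri(fa,pa,fb,pb):
    o1,d1=ray(fa,pa);o2,d2=ray(fb,pb);s=np.linalg.lstsq(np.c_[d1,-d2],o2-o1,rcond=None)[0]
    a=o1+d1*s[0];b=o2+d2*s[1];return (a+b)/2,np.linalg.norm(a-b)
def proj(f,P):
    T=np.array(f["T"]);q=T[:3,:3].T@(np.asarray(P)-T[:3,3]);return np.array([f["cy"]+f["fy"]*q[1]/q[2],f["cx"]+f["fx"]*q[0]/q[2]])
E
python3 - <<'E'
from h import *
s=cams.grab_frame("scene");t=cams.grab_frame("top")
print("hub tri",tri(s,[224.6,325.1],t,[215.7,229.8]))
for n,a,b in (("loose1",[221.9,414.5],[302.2,208.2]),("loose2",[362.3,383.6],[187.5,131.9])): print(n,tri(s,a,t,b))
print("hub z.153",onz(s,[224.6,325.1],.153),onz(t,[215.7,229.8],.153))
print("jar",onz(s,[269.2,323.3],0),onz(t,[227.3,232.6],0))
print("mat",onz(s,[229.9,240.3],.005),onz(t,[192.5,311.6],.005))
for nm,p in (("stamp",[271,286]),("roll",[179,236]),("roll2",[189,390]),("red",[232,413]),("letters",[140,260]),("ink",[280,332])): print(nm,onz(t,p,.06))
# mat corners & plate
hsv=cv2.cvtColor(t["image"],cv2.COLOR_RGB2HSV)
m=((hsv[...,0]>60)&(hsv[...,0]<95)&(hsv[...,1]>80)).astype(np.uint8)
c=max(cv2.findContours(m,0,2)[0],key=cv2.contourArea)
b=cv2.boxPoints(cv2.minAreaRect(c));P=np.array([onz(t,[r,cc],.005) for cc,r in b]);print(b,P,P.mean(0),np.linalg.norm(P-np.roll(P,1,0),axis=1))
for p in ([207,204],[252,213],[196,258],[241,267]): pass
a=cv2.resize(t["image"][160:330,100:300],None,fx=2,fy=2,interpolation=2)
bb=cv2.resize(s["image"][190:360,260:460],None,fx=2,fy=2,interpolation=2)
cv2.imwrite("pics/crop1.png",np.hstack([a,bb])[:,:,::-1])
E
```

```text
hub tri (array([0.54129713, 0.19441197, 0.14856891]), np.float64(0.0007104825630290034))
loose1 (array([0.3414503 , 0.24251346, 0.07664542]), np.float64(0.006168681158026349))
loose2 (array([0.60980046, 0.44550014, 0.09054331]), np.float64(0.004157263223495757))
hub z.153 [0.54358116 0.19775687 0.153     ] [0.54103615 0.19369221 0.153     ]
jar [ 5.32896633e-01  1.88205492e-01 -1.11022302e-16] [0.52868462 0.20181463 0.        ]
mat [0.62245483 0.00167479 0.005     ] [ 0.627655   -0.00551298  0.005     ]
stamp [0.41849304 0.05898349 0.06      ]
roll [0.64678051 0.19239158 0.06      ]
roll2 [ 0.63276765 -0.20103825  0.06      ]
red [ 0.52441359 -0.25818204  0.06      ]
letters [0.75136739 0.13485088 0.06      ]
ink [ 0.39963805 -0.05527     0.06      ]
[[274.439   166.9512 ]
 [340.40244 159.62195]
 [347.59756 224.37805]
 [281.63412 231.7073 ]] [[ 0.69451636  0.09589513  0.005     ]
 [ 0.72034931 -0.08194609  0.005     ]
 [ 0.54480277 -0.10243169  0.005     ]
 [ 0.52031206  0.07172522  0.005     ]] [ 0.61999512 -0.00418936  0.005     ] [0.17587304 0.17970765 0.1767378  0.17587048]
```

View pics/crop1.png

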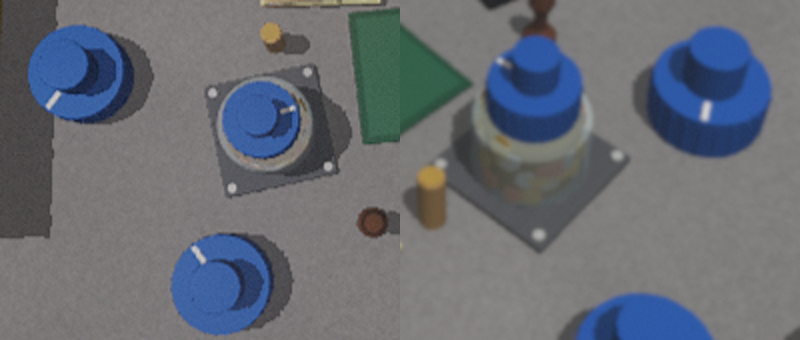

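The crop confirms it. The cap on the jar is seated on a threaded neck on the bolted plate, and the other two lie loose on the desk. Next I refine the axis from the plate bolts and the hub top.

```bash
cat >> h.py <<'E'
from scipy.spatial.transform import Rotation as R
def plan(xyz,yaw=None):
    o=ctrl.get_obs();r=R.from_euler("xyz",o["tcp_rot"])
    d=r.inv().apply(np.array(xyz)-o["ee_pos"])*100
    print("shift cm",d.round(2))
    if yaw is not None:
        y=(yaw-o["tcp_rot"][2]);print("turn rotvec deg",np.degrees((r.inv()*R.from_euler("xyz",[np.pi,0,yaw])).as_rotvec()).round(2),"dyaw",np.degrees(y).round(1))
E
python3 - <<'E'
from h import *
s=cams.grab_frame("scene");t=cams.grab_frame("top")
def bolts(f,z,approx):
    g=cv2.cvtColor(f["image"],cv2.COLOR_RGB2GRAY).astype(float);out=[]
    for c,r in approx:
        w=g[r-4:r+5,c-4:c+5];w=np.clip(w-np.percentile(w,70),0,None);yy,xx=np.mgrid[-4:5,-4:5]
        out.append(onz(f,[r+(w*yy).sum()/w.sum(),c+(w*xx).sum()/w.sum()],z))
    out=np.array(out);print(out.round(4));return out.mean(0)
print(bolts(t,.01,[(206,206),(254,196),(216,254),(264,244)]))
print(bolts(s,.01,[(280,272),(369,268),(329,307)])) 
for f,p0 in ((s,(310,190,360,270)),(t,(200,190,262,250))):
    hsv=cv2.cvtColor(f["image"],cv2.COLOR_RGB2HSV)
    m=(hsv[...,0]>100)&(hsv[...,0]<125)&(hsv[...,1]>150)
    k=np.zeros_like(m);x0,y0,x1,y1=p0;k[y0:y1,x0:x1]=1;m&=k
    ys,xs=np.nonzero(m);print("blue px",xs.min(),xs.max(),ys.min(),ys.max())
    for P in ([.541,.194,.171],[.541,.194,.135]): print(proj(f,P))
plan([.541,.194,.29],-0.75)
E
```

```text
[[0.5823 0.2741 0.01  ]
 [0.614  0.1494 0.01  ]
 [0.4577 0.2421 0.01  ]
 [0.4889 0.1177 0.01  ]]
[0.53572503 0.19581228 0.01      ]
[[0.6153 0.1495 0.01  ]
 [0.4583 0.2414 0.01  ]
 [0.5827 0.2733 0.01  ]]
[0.55210858 0.22140554 0.01      ]
blue px 310 350 209 259
[216.15342535 325.43131134]
[229.2278778  324.59532599]
blue px 212 249 201 238
[214.73570717 228.82269358]
[216.65268218 230.47740337]
shift cm [ 57.1  -55.93   0.22]
turn rotvec deg [ 0.   -0.   69.26] dyaw -69.3
```

```bash
python3 -m creep '[[2,-2,0,0,0,4],[5,-5,0,0,0,10],[8.4,-8.3,0,0,0,17],[11.8,-11.7,0,0,0,24],[15.2,-15,0,0,0,31],[18.6,-18.4,0,0,0,38],[22,-21.8,0,0,0,45],[25.4,-25.1,0,0,0,52],[28.8,-28.5,0,0,0,58],[32.2,-31.9,0,0,0,64],[35,-34.7,0,0,0,67],[37,-36.7,0,0,0,69]]' -1
python3 - <<'E'
from h import *
plan([.5365,.1955,.29],-0.75)
E
```

```text
time_s: 3.05
ee_pos: [0.4463, -0.0649, 0.2925]
tcp_rot: [-3.141, -0.0, -0.745]
contact_force: [-0.4, 0.3, -0.2]
grip_width: 0.0871
shift cm [-11.03 -25.25   0.26]
turn rotvec deg [-0.03 -0.02  0.27] dyaw -0.3
```

```bash
python3 -m creep '[[-1,-2.2,0,0,0,0],[-2.5,-5.5,0,0,0,0],[-4,-9,0,0,0,0],[-5.7,-13,0,0,0,0],[-7.4,-17,0,0,0,0],[-9,-20.7,0,0,0,0],[-10.3,-23.6,0,0,0,0],[-11,-25.2,0,0,0,0],[-11,-25.2,0,0,0,0],[-11,-25.2,0,0,0,0]]' -1
python3 - <<'E'
from h import *
print(ctrl.get_obs()["joint_pos"].round(3))
w=cams.grab_frame("wrist");cv2.imwrite("pics/w1.png",w["image"][:,:,::-1])
print([ (d["confidence"],d["point"]) for d in models.pinpoint("cap_hub","wrist")])
for P in ([.541,.194,.153],[.5365,.1955,.153]):print(proj(w,P))
for x in ((.541,.194),(.5365,.1955)):
  for a in np.arange(0,2*np.pi,.1):
    for rr,z,c in ((.023,.171,(0,255,0) if x[0]>.54 else (255,0,0)),):
        q=proj(w,[x[0]+rr*np.cos(a),x[1]+rr*np.sin(a),z]);cv2.circle(w["image"],(int(q[1]),int(q[0])),1,c,-1)
cv2.imwrite("pics/w1b.png",w["image"][:,:,::-1])
E
```

```text
time_s: 4.05
ee_pos: [0.5357, 0.1918, 0.292]
tcp_rot: [3.14, 0.0, -0.745]
contact_force: [-0.7, 0.2, -0.5]
grip_width: 0.0872
[ 1.480e-01  4.530e-01  1.575e+00 -1.000e-03  1.115e+00  2.464e+00]
[(0.85, [227.6, 271.4]), (0.7, [350.5, 361.6])]
[221.28271488 269.14827007]
[226.68755944 271.78040556]
```

View pics/w1b.png

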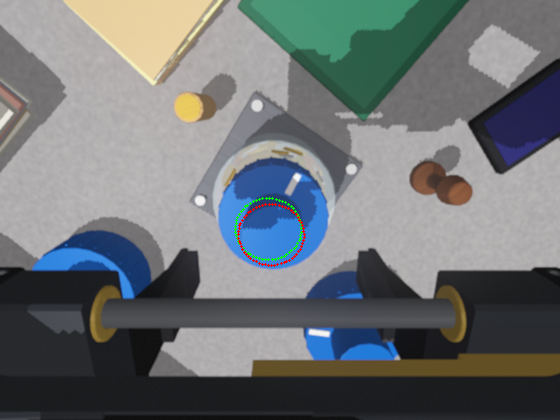

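The wrist picture shows the hub at (228,271), and the axis found from the bolts projects to (227,272), so they agree. I'll use axis (0.536, 0.1955). Next I wind joint 6 up and go down to grasp slightly above mid-hub, so the tips clear the skirt.

Run:
```python
from h import *
plan([.536,.1955,.208],-1.03)
```

```text
shift cm [-0.27 -0.36  8.41]
turn rotvec deg [7.000e-02 1.000e-02 1.622e+01] dyaw -16.2
```

```bash
python3 -m creep '[[0,0,0,0,0,5],[0,0,0,0,0,10],[0,0,0,0,0,16],[0,0,0,0,0,16],[0,0,0,0,0,16]]' -1
python3 - <<'E'
from h import *
print(ctrl.get_obs()["joint_pos"].round(3))
plan([.536,.1955,.208],-1.03)
E
```

```text
time_s: 4.65
ee_pos: [0.536, 0.1913, 0.2924]
tcp_rot: [3.141, -0.0, -1.024]
contact_force: [0.1, 0.4, 0.2]
grip_width: 0.0872
[ 0.147  0.452  1.575 -0.     1.115  2.742]
shift cm [-0.36 -0.22  8.44]
turn rotvec deg [ 0.01 -0.    0.34] dyaw -0.3
```

```bash
python3 -m creep '[[-0.36,-0.22,1.5,0,0,0],[-0.36,-0.22,3.5,0,0,0],[-0.36,-0.22,5.5,0,0,0],[-0.36,-0.22,7,0,0,0],[-0.36,-0.22,8,0,0,0],[-0.36,-0.22,8.4,0,0,0],[-0.36,-0.22,8.4,0,0,0],[-0.36,-0.22,8.4,0,0,0]]' -1
python3 - <<'E'
from h import *
plan([.536,.1955,.208],-1.03)
w=cams.grab_frame("wrist");cv2.imwrite("pics/w2.png",w["image"][:,:,::-1])
E
```

```text
time_s: 5.45
ee_pos: [0.5366, 0.1966, 0.2089]
tcp_rot: [-3.14, -0.001, -1.024]
contact_force: [0.4, -0.1, -0.3]
grip_width: 0.0869
shift cm [0.06 0.11 0.09]
turn rotvec deg [-0.07 -0.03  0.32] dyaw -0.3
```

View pics/w2.png

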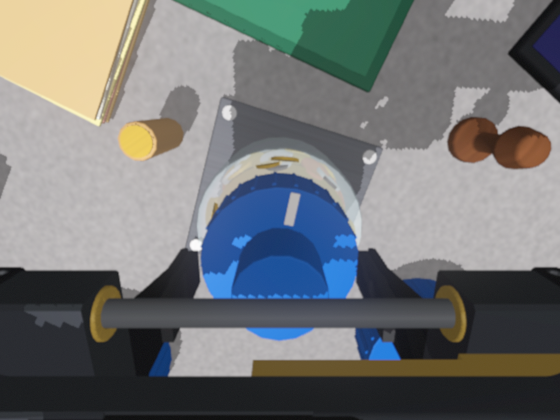

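The hub (around column 280) sits between the two pads, roughly centred. No contact force. Closing.

```bash
python3 -m creep '[[0.05,0.05,0,0,0,0],[0.05,0.05,0,0,0,0],[0.05,0.05,0,0,0,0],[0.05,0.05,0,0,0,0],[0.05,0.05,0,0,0,0],[0.05,0.05,0,0,0,0],[0.05,0.05,0,0,0,0],[0.05,0.05,0,0,0,0]]' 1
python3 - <<'E'
from h import *
o=ctrl.get_obs();print(o["contact_force"],o["torque"],o["grip_width"])
E
```

```text
time_s: 6.3
ee_pos: [0.536, 0.1959, 0.2082]
tcp_rot: [-3.142, 0.0, -1.025]
contact_force: [-0.7, -0.2, 0.1]
grip_width: 0.0451
[-0.72799829 -0.16381236  0.0910869 ] [0.12650775 0.06407702 0.00950571] 0.04505795761237746
```

```bash
python3 -m creep '[[0,0,-0.02,0,0,-4],[0,0,-0.05,0,0,-12],[0,0,-0.09,0,0,-20],[0,0,-0.12,0,0,-28],[0,0,-0.16,0,0,-36],[0,0,-0.18,0,0,-40],[0,0,-0.18,0,0,-40]]'
python3 - <<'E'
from h import *
o=ctrl.get_obs();print(o["contact_force"],o["torque"],o["grip_width"])
w=cams.grab_frame("wrist");cv2.imwrite("pics/w3.png",w["image"][:,:,::-1])
E
```

```text
time_s: 7.0
ee_pos: [0.5358, 0.1959, 0.2098]
tcp_rot: [3.141, 0.001, -0.327]
contact_force: [-0.5, 0.1, -1.3]
grip_width: 0.0455
[-0.49867071  0.08368439 -1.32956093] [0.0773877  0.02290176 0.03046961] 0.045460543013624725
```

View pics/w3.png

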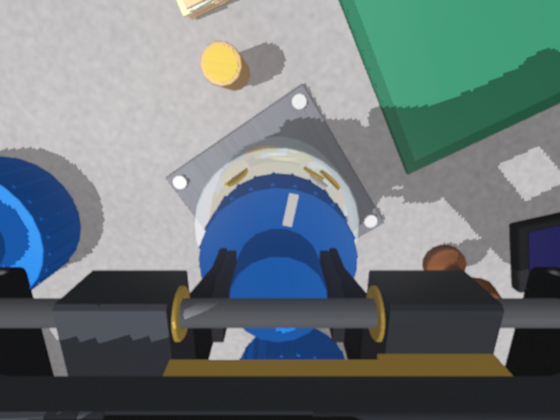

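The mark stays at (291,209) in the wrist view while the plate turned, so the cap is turning with the gripper. Forces are about 1 N. Continuing.

```bash
python3 -m creep '[[0,0,-0.02,0,0,-4],[0,0,-0.05,0,0,-12],[0,0,-0.09,0,0,-20],[0,0,-0.12,0,0,-28],[0,0,-0.16,0,0,-36],[0,0,-0.2,0,0,-44],[0,0,-0.23,0,0,-52],[0,0,-0.27,0,0,-60],[0,0,-0.3,0,0,-68],[0,0,-0.34,0,0,-76],[0,0,-0.37,0,0,-84],[0,0,-0.4,0,0,-90]]'; python3 -m creep '[[0,0,-0.02,0,0,-4],[0,0,-0.05,0,0,-12],[0,0,-0.09,0,0,-20],[0,0,-0.12,0,0,-28],[0,0,-0.16,0,0,-36],[0,0,-0.2,0,0,-44],[0,0,-0.23,0,0,-52],[0,0,-0.27,0,0,-60],[0,0,-0.3,0,0,-68],[0,0,-0.34,0,0,-76],[0,0,-0.37,0,0,-84],[0,0,-0.4,0,0,-90]]'
python3 - <<'E'
from h import *
o=ctrl.get_obs();print(o["joint_pos"],o["contact_force"],o["torque"],o["grip_width"])
w=cams.grab_frame("wrist");cv2.imwrite("pics/w4.png",w["image"][:,:,::-1])
E
```

```text
time_s: 8.25
ee_pos: [0.5366, 0.1963, 0.2141]
tcp_rot: [3.14, -0.002, 1.247]
contact_force: [1.0, 0.8, -0.7]
grip_width: 0.045
time_s: 9.45
ee_pos: [0.5356, 0.1963, 0.2179]
tcp_rot: [3.141, -0.001, 2.818]
contact_force: [-0.2, 1.0, -1.2]
grip_width: 0.0454
[ 1.55039737e-01  5.51833672e-01  1.64232980e+00  1.25742485e-03
  9.48106333e-01 -1.09271165e+00] [-0.16523047  1.03479237 -1.18010983] [ 0.32404986 -0.05279359  0.02272531] 0.045368197168069634
```

View pics/w4.png

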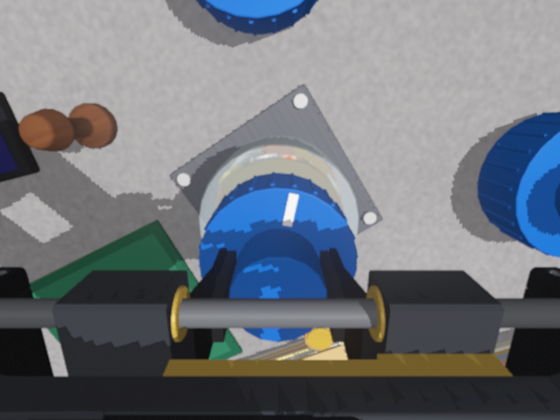

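```bash
python3 -m creep '[[0,0,-0.02,0,0,-4],[0,0,-0.05,0,0,-12],[0,0,-0.09,0,0,-20],[0,0,-0.12,0,0,-28],[0,0,-0.16,0,0,-36],[0,0,-0.2,0,0,-44],[0,0,-0.23,0,0,-52],[0,0,-0.27,0,0,-60],[0,0,-0.3,0,0,-68],[0,0,-0.34,0,0,-76],[0,0,-0.38,0,0,-84],[0,0,-0.42,0,0,-92]]'; python3 -m creep '[[0,0,0,0,0,0],[0,0,0,0,0,0]]';python3 - <<'E'
from h import *
o=ctrl.get_obs();print(o["joint_pos"],o["contact_force"],o["torque"],o["grip_width"])
w=cams.grab_frame("wrist");cv2.imwrite("pics/w5.png",w["image"][:,:,::-1])
E
```

```text
time_s: 10.7
ee_pos: [0.5359, 0.1958, 0.2221]
tcp_rot: [3.141, -0.0, -1.86]
contact_force: [0.3, 1.0, -0.3]
grip_width: 0.0452
time_s: 10.9
ee_pos: [0.5359, 0.1958, 0.2222]
tcp_rot: [3.141, -0.0, -1.867]
contact_force: [-0.5, 0.3, -1.8]
grip_width: 0.0452
[ 1.54550456e-01  5.45761194e-01  1.63874696e+00 -7.07011077e-05
  9.57297014e-01 -2.69074029e+00] [-0.48145157  0.29660637 -1.79026513] [ 0.1606244  -0.02068952 -0.03809858] 0.045228849522200396
```

View pics/w5.png

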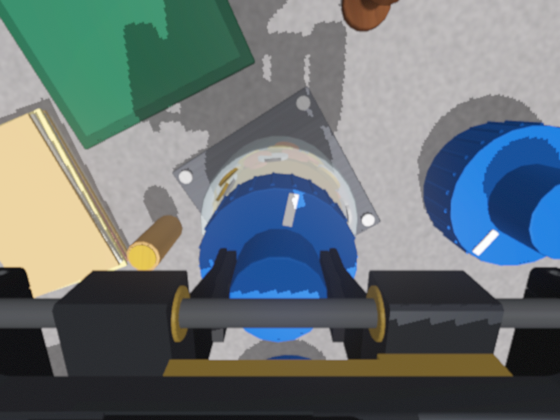

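The cap has followed through 312°. Now I release it, wind back, and regrip.

```bash
python3 -m creep '[[0,0,0,0,0,0],[0,0,0,0,0,0],[0,0,0,0,0,0],[0,0,0,0,0,0],[0,0,0,0,0,0]]' -1; python3 -m creep '[[0,0,-0.2,0,0,4],[0,0,-0.2,0,0,12],[0,0,-0.2,0,0,20],[0,0,-0.2,0,0,28],[0,0,-0.2,0,0,36],[0,0,-0.2,0,0,44],[0,0,-0.2,0,0,52],[0,0,-0.2,0,0,60],[0,0,-0.2,0,0,68],[0,0,-0.2,0,0,76],[0,0,-0.2,0,0,84],[0,0,-0.2,0,0,92]]'; python3 -m creep '[[0,0,0,0,0,8],[0,0,0,0,0,16],[0,0,0,0,0,24],[0,0,0,0,0,32],[0,0,0,0,0,40],[0,0,0,0,0,48],[0,0,0,0,0,56],[0,0,0,0,0,64],[0,0,0,0,0,72],[0,0,0,0,0,80],[0,0,0,0,0,88],[0,0,0,0,0,96]]'; python3 -m creep '[[0,0,0,0,0,8],[0,0,0,0,0,16],[0,0,0,0,0,24],[0,0,0,0,0,32],[0,0,0,0,0,40],[0,0,0,0,0,48],[0,0,0,0,0,56],[0,0,0,0,0,64],[0,0,0,0,0,72],[0,0,0,0,0,80],[0,0,0,0,0,88],[0,0,0,0,0,94]]';python3 - <<'E'
from h import *
o=ctrl.get_obs();print(o["joint_pos"],o["contact_force"],o["torque"],o["grip_width"])
E
```

```text
time_s: 11.45
ee_pos: [0.536, 0.1959, 0.2223]
tcp_rot: [-3.141, 0.0, -1.863]
contact_force: [0.9, -0.8, -0.1]
grip_width: 0.0771
time_s: 12.65
ee_pos: [0.536, 0.1959, 0.2243]
tcp_rot: [3.142, 0.0, 2.809]
contact_force: [0.1, -0.1, 0.3]
grip_width: 0.087
time_s: 13.85
ee_pos: [0.536, 0.1959, 0.2243]
tcp_rot: [3.142, -0.0, 1.133]
contact_force: [0.8, -1.1, -1.2]
grip_width: 0.087
time_s: 15.05
ee_pos: [0.536, 0.1959, 0.2243]
tcp_rot: [3.142, -0.0, -0.506]
contact_force: [-0.2, -0.2, -0.3]
grip_width: 0.0872
[ 1.54657202e-01  5.42794796e-01  1.63697497e+00 -2.84570680e-05
  9.61800555e-01  2.23170947e+00] [-0.19604867 -0.24887003 -0.26693603] [ 0.07617731  0.03748876 -0.0023614 ] 0.08720524389266786
```

```bash
python3 -m creep '[[0,0,0,0,0,8],[0,0,0,0,0,16],[0,0,0,0,0,24],[0,0,0.1,0,0,30],[0,0,0.2,0,0,30],[0,0,0.2,0,0,30]]';  python3 - <<'E'
from h import *
w=cams.grab_frame("wrist");cv2.imwrite("pics/w6.png",w["image"][:,:,::-1])
E
python3 -m creep '[[0,0,0,0,0,0],[0,0,0,0,0,0],[0,0,0,0,0,0],[0,0,0,0,0,0],[0,0,0,0,0,0],[0,0,0,0,0,0],[0,0,0,0,0,0],[0,0,0,0,0,0]]' 1;python3 - <<'E'
from h import *
o=ctrl.get_obs();print(o["joint_pos"],o["contact_force"],o["torque"],o["grip_width"])
w=cams.grab_frame("wrist");cv2.imwrite("pics/w7.png",w["image"][:,:,::-1])
E
```

```text
time_s: 15.65
ee_pos: [0.5359, 0.1959, 0.2221]
tcp_rot: [3.141, 0.0, -1.023]
contact_force: [-0.7, -0.5, 0.1]
grip_width: 0.0871
time_s: 16.5
ee_pos: [0.5361, 0.1959, 0.2223]
tcp_rot: [-3.141, -0.0, -1.025]
contact_force: [-0.1, -0.1, 0.2]
grip_width: 0.0457
[1.54652349e-01 5.45602815e-01 1.63846390e+00 3.16651162e-05
 9.57313809e-01 2.75012482e+00] [-0.13230802 -0.05673934  0.15418034] [0.13592837 0.01036505 0.05494019] 0.0456633276103237
```

View pics/w7.png

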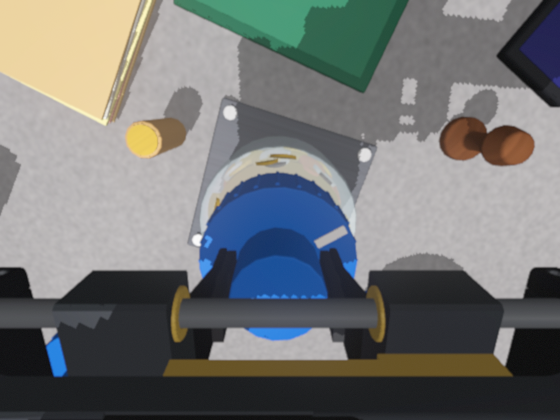

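Regripped, with the mark now at (331,237) in the gripper's view. Second stroke.

```bash
python3 -m creep '[[0,0,-0.02,0,0,-4],[0,0,-0.05,0,0,-12],[0,0,-0.09,0,0,-20],[0,0,-0.12,0,0,-28],[0,0,-0.16,0,0,-36],[0,0,-0.2,0,0,-44],[0,0,-0.23,0,0,-52],[0,0,-0.27,0,0,-60],[0,0,-0.3,0,0,-68],[0,0,-0.34,0,0,-76],[0,0,-0.37,0,0,-84],[0,0,-0.4,0,0,-90]]'; python3 -m creep '[[0,0,-0.02,0,0,-4],[0,0,-0.05,0,0,-12],[0,0,-0.09,0,0,-20],[0,0,-0.12,0,0,-28],[0,0,-0.16,0,0,-36],[0,0,-0.2,0,0,-44],[0,0,-0.23,0,0,-52],[0,0,-0.27,0,0,-60],[0,0,-0.3,0,0,-68],[0,0,-0.34,0,0,-76],[0,0,-0.37,0,0,-84],[0,0,-0.4,0,0,-90]]';  python3 -m creep '[[0,0,-0.02,0,0,-4],[0,0,-0.05,0,0,-12],[0,0,-0.09,0,0,-20],[0,0,-0.12,0,0,-28],[0,0,-0.16,0,0,-36],[0,0,-0.2,0,0,-44],[0,0,-0.23,0,0,-52],[0,0,-0.27,0,0,-60],[0,0,-0.3,0,0,-68],[0,0,-0.34,0,0,-76],[0,0,-0.37,0,0,-84],[0,0,-0.4,0,0,-90]]'
python3 - <<'E'
from h import *
o=ctrl.get_obs();print(o["joint_pos"],o["contact_force"],o["torque"],o["grip_width"])
w=cams.grab_frame("wrist");cv2.imwrite("pics/w8.png",w["image"][:,:,::-1])
E
```

```text
time_s: 17.75
ee_pos: [0.536, 0.1961, 0.2263]
tcp_rot: [-3.141, -0.0, 0.551]
contact_force: [-0.2, 0.7, 0.2]
grip_width: 0.0454
time_s: 18.95
ee_pos: [0.5361, 0.1962, 0.2303]
tcp_rot: [3.141, -0.0, 2.121]
contact_force: [0.6, 0.8, -0.8]
grip_width: 0.0454
time_s: 20.15
ee_pos: [0.536, 0.1963, 0.2343]
tcp_rot: [3.141, 0.001, -2.591]
contact_force: [-0.4, 1.6, -0.5]
grip_width: 0.0453
[ 1.54929236e-01  5.28840681e-01  1.62832793e+00  1.11750096e-03
  9.84043491e-01 -1.96704617e+00] [-0.43455894  1.5652065  -0.54065907] [ 0.43900938 -0.00813443 -0.03480141] 0.04526711252856344
```

View pics/w8.png

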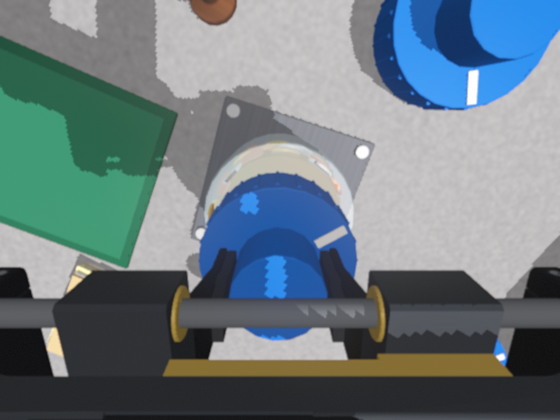

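```bash
python3 -m creep '[[0,0,-0.02,0,0,-4],[0,0,-0.05,0,0,-12],[0,0,-0.09,0,0,-20],[0,0,-0.12,0,0,-28],[0,0,-0.16,0,0,-36],[0,0,-0.2,0,0,-44],[0,0,-0.2,0,0,-46],[0,0,-0.2,0,0,-46]]'; python3 -m creep '[[0,0,-0.05,0,0,0],[0,0,-0.1,0,0,0],[0,0,-0.1,0,0,0]]'
python3 - <<'E'
from h import *
o=ctrl.get_obs();print(o["joint_pos"],o["contact_force"],o["torque"],o["grip_width"])
E
```

```text
time_s: 21.0
ee_pos: [0.5358, 0.1961, 0.2363]
tcp_rot: [3.141, 0.0, -1.794]
contact_force: [0.2, 0.9, 0.9]
grip_width: 0.0455
time_s: 21.3
ee_pos: [0.5359, 0.1958, 0.2371]
tcp_rot: [3.141, -0.0, -1.793]
contact_force: [0.2, -0.6, -1.3]
grip_width: 0.0455
[ 1.54544553e-01  5.24990932e-01  1.62606947e+00 -3.77158448e-04
  9.90817813e-01 -2.76442750e+00] [ 0.19890371 -0.61393202 -1.33554947] [ 0.15322774 -0.0553949   0.01250292] 0.04550629219797222
```

```bash
python3 -m creep '[[0,0,-0.05,0,0,0],[0,0,-0.1,0,0,0],[0,0,-0.1,0,0,0]]';python3 -m creep '[[0,0,-0.05,0,0,0],[0,0,-0.1,0,0,0],[0,0,-0.1,0,0,0]]'
```

```text
time_s: 21.6
ee_pos: [0.536, 0.1958, 0.2383]
tcp_rot: [-3.141, -0.0, -1.793]
contact_force: [-0.4, 0.2, -1.0]
grip_width: 0.0456
time_s: 21.9
ee_pos: [0.536, 0.1959, 0.2393]
tcp_rot: [-3.141, 0.0, -1.793]
contact_force: [0.4, -0.9, -0.2]
grip_width: 0.045
```

There was no resistance over 3 mm, twice the thread's play, so the thread has let go. Lifting.

```bash
python3 -m creep '[[0,0,-0.1,0,0,0],[0,0,-0.3,0,0,0],[0,0,-0.6,0,0,0],[0,0,-1,0,0,0],[0,0,-1.7,0,0,0],[0,0,-2.5,0,0,0],[0,0,-3.4,0,0,0],[0,0,-4.3,0,0,0],[0,0,-5,0,0,0],[0,0,-5.3,0,0,0],[0,0,-5.4,0,0,0],[0,0,-5.4,0,0,0]]'
python3 - <<'E'
from h import *
o=ctrl.get_obs();print(o["contact_force"])
for n in("scene","wrist"):
    w=cams.grab_frame(n);cv2.imwrite(f"pics/{n}9.png",w["image"][:,:,::-1])
plan([.622,-.004,.29],-2.2)
E
```

```text
time_s: 23.1
ee_pos: [0.5359, 0.1959, 0.2932]
tcp_rot: [3.141, -0.0, -1.793]
contact_force: [-0.2, -1.3, -1.3]
grip_width: 0.0454
[-0.24389398 -1.25973361 -1.31045489]
shift cm [ 17.59 -12.82   0.28]
turn rotvec deg [ 0.05 -0.03 23.34] dyaw -23.3
```

View pics/scene9.png

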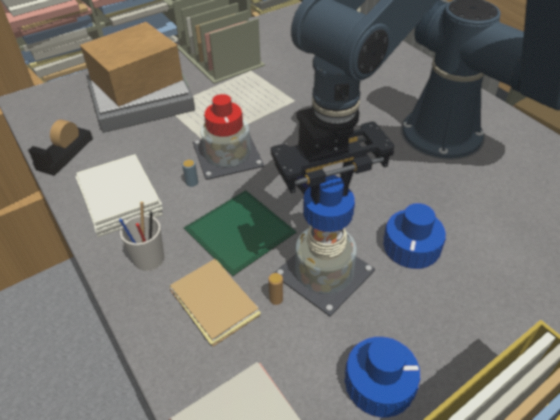

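View pics/wrist9.png

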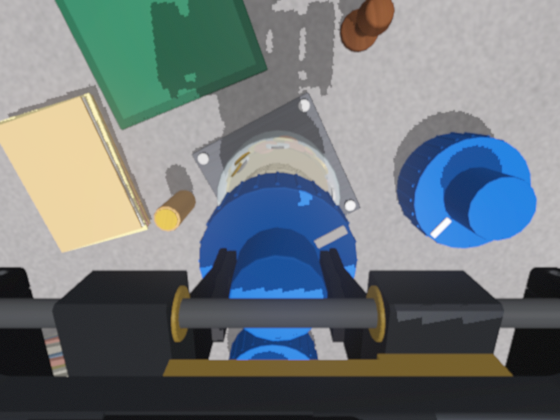

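The cap is clear of the jar and the arm carries only its weight. Moving over the mat, unwinding joint 6 on the way.

```bash
python3 -m creep '[[0.8,-0.6,0,0,0,8],[2.5,-1.8,0,0,0,16],[5,-3.6,0,0,0,24],[7.5,-5.5,0,0,0,32],[10,-7.3,0,0,0,36],[12.5,-9.1,0,0,0,40],[14.5,-10.6,0,0,0,40],[16.2,-11.8,0,0,0,40],[17.2,-12.6,0,0,0,40],[17.6,-12.8,0,0,0,40],[17.6,-12.8,0,0,0,40]]'
python3 - <<'E'
from h import *
o=ctrl.get_obs();print(o["joint_pos"].round(2))
w=cams.grab_frame("wrist");cv2.imwrite(f"pics/w10.png",w["image"][:,:,::-1])
s=cams.grab_frame("scene");t=cams.grab_frame("top")
hsv=cv2.cvtColor(s["image"],cv2.COLOR_RGB2HSV)
cv2.imwrite(f"pics/s10.png",s["image"][:,:,::-1])
E
```

```text
time_s: 24.3
ee_pos: [0.6219, -0.004, 0.293]
tcp_rot: [3.141, -0.0, -2.491]
contact_force: [-0.8, -0.1, -0.4]
grip_width: 0.0454
[-0.19  0.52  1.44  0.    1.18 -2.41]
```

View pics/w10.png

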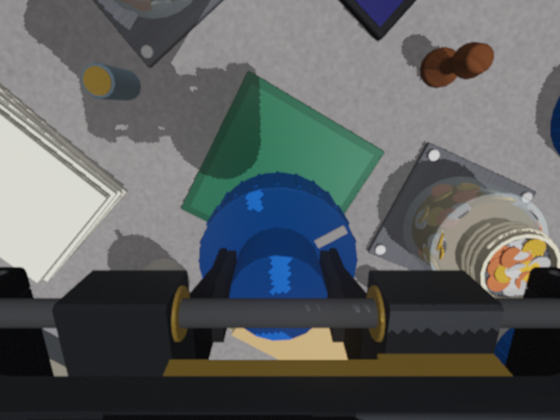

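View pics/s10.png

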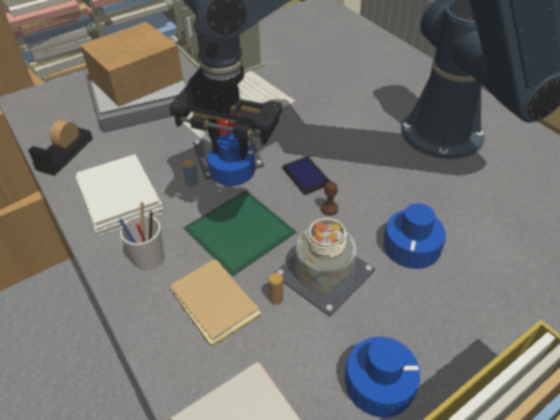

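```bash
python3 -m creep '[[0,0,0.8,0,0,0],[0,0,2.5,0,0,0],[0,0,4.8,0,0,0],[0,0,7.2,0,0,0],[0,0,9.6,0,0,0],[0,0,12,0,0,0],[0,0,14,0,0,0],[0,0,15.4,0,0,0],[0,0,16.2,0,0,0],[0,0,16.6,0,0,0],[0,0,16.7,0,0,0],[0,0,16.7,0,0,0]]'
python3 - <<'E'
from h import *
for n in("scene","wrist"):
    w=cams.grab_frame(n);cv2.imwrite(f"pics/{n}11.png",w["image"][:,:,::-1])
E
```

```text
time_s: 25.65
ee_pos: [0.6226, -0.004, 0.1269]
tcp_rot: [-3.141, 0.001, -2.491]
contact_force: [0.3, -0.6, -1.3]
grip_width: 0.0454
```

View pics/scene11.png

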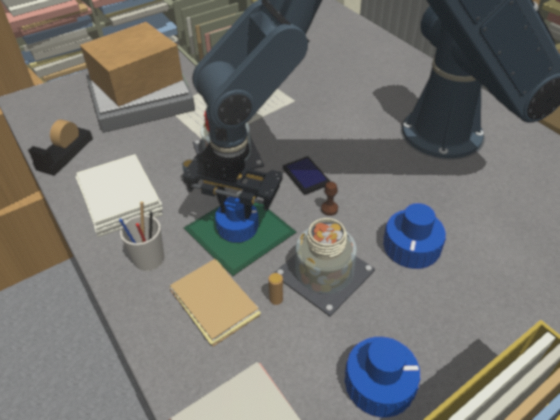

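```bash
python3 -m creep '[[0,0,0.1,0,0,0],[0,0,0.2,0,0,0],[0,0,0.3,0,0,0],[0,0,0.4,0,0,0],[0,0,0.5,0,0,0],[0,0,0.55,0,0,0],[0,0,0.6,0,0,0],[0,0,0.6,0,0,0]]';python3 -m creep '[[0,0,0.03,0,0,0],[0,0,0.06,0,0,0],[0,0,0.09,0,0,0],[0,0,0.1,0,0,0]]'
```

```text
time_s: 26.55
ee_pos: [0.622, -0.0039, 0.1201]
tcp_rot: [3.141, -0.0, -2.491]
contact_force: [0.3, 0.3, -1.1]
grip_width: 0.0454
time_s: 26.95
ee_pos: [0.6221, -0.0041, 0.1198]
tcp_rot: [-3.141, 0.0, -2.491]
contact_force: [-0.8, -1.1, 3.4]
grip_width: 0.0453
```

```bash
python3 -m creep '[[0,0,0.03,0,0,0],[0,0,0.05,0,0,0],[0,0,0.05,0,0,0]]'
```

```text
time_s: 27.25
ee_pos: [0.6221, -0.0041, 0.1197]
tcp_rot: [-3.141, 0.0, -2.491]
contact_force: [-1.6, -1.0, 6.6]
grip_width: 0.0454
```

The cap is on the mat: 6.6 N upward at the expected height (0.1197 measured, 0.119 expected). Easing off, opening, then withdrawing straight up.

```bash
python3 -m creep '[[0,0,-0.05,0,0,0],[0,0,-0.06,0,0,0]]'; python3 -m creep '[[0,0,0,0,0,0],[0,0,0,0,0,0],[0,0,0,0,0,0],[0,0,0,0,0,0],[0,0,0,0,0,0],[0,0,0,0,0,0],[0,0,0,0,0,0],[0,0,0,0,0,0]]' -1;python3 -m creep '[[0,0,-0.3,0,0,0],[0,0,-1,0,0,0],[0,0,-2,0,0,0],[0,0,-3.5,0,0,0],[0,0,-5.5,0,0,0],[0,0,-8,0,0,0],[0,0,-10.5,0,0,0],[0,0,-13,0,0,0],[0,0,-15,0,0,0],[0,0,-16.3,0,0,0],[0,0,-17,0,0,0],[0,0,-17,0,0,0]]'
python3 - <<'E'
from h import *
F={}
for n in("scene","wrist","top"):
    F[n]=w=cams.grab_frame(n);cv2.imwrite(f"pics/{n}12.png",w["image"][:,:,::-1])
    print(n,[(round(d["confidence"],2),np.round(d["point"],1)) for d in models.pinpoint("blue_cap",n)])
for n in F: print(n,"expected",proj(F[n],[.622,-.004,.005]),"hub",proj(F[n],[.622,-.004,.064]))
E
```

```text
time_s: 27.45
ee_pos: [0.6221, -0.004, 0.1197]
tcp_rot: [-3.141, 0.0, -2.491]
contact_force: [-1.5, -0.7, 5.0]
grip_width: 0.0452
time_s: 28.25
ee_pos: [0.6221, -0.004, 0.1193]
tcp_rot: [-3.142, 0.0, -2.491]
contact_force: [-0.2, -1.0, -0.5]
grip_width: 0.0865
time_s: 29.45
ee_pos: [0.6224, -0.004, 0.2906]
tcp_rot: [-3.14, 0.001, -2.491]
contact_force: [0.5, -0.1, -1.0]
grip_width: 0.087
scene [(0.98, array([244.1, 408.8])), (0.78, array([231.2, 236.4])), (0.6, array([384.2, 379.4]))]
wrist [(0.75, array([182. , 275.5])), (0.27, array([ 84. , 124.9]))]
top [(0.9, array([300. , 212.4])), (0.8, array([196.5, 146.3])), (0.66, array([192.5, 313.1]))]
scene expected [228.22217639 239.18370344] hub [209.80025078 237.21469512]
wrist expected [182.20122704 277.77687603] hub [195.33811186 277.86876466]
top expected [194.56652425 310.99758094] hub [190.57423926 312.95527788]
```

View pics/scene12.png

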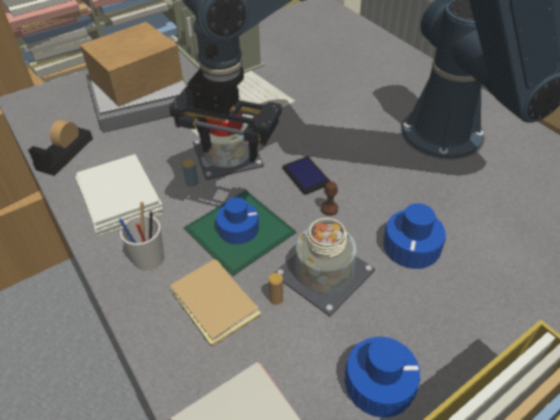

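View pics/wrist12.png

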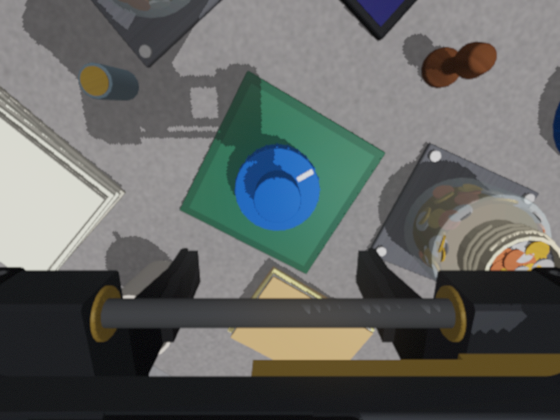

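The cap stands upright near the mat's centre: the wrist view has it at (182,276) against (182,278) expected, with green all round it. The jar is open, the bystanders are where they were and the red jar is still closed. The gripper is well clear. Handing in.

Run:
```python
from h import *
print(ctrl.close_job())
```

```text
the job is handed in; nothing more can be done
None
```

The blue jar is open, and its cap stands right way up near the centre of the green counting mat. The job was handed in with the robot clock at about 30 s.

- **Unscrewing:** I turned the cap about 628° (10.9 rad) anticlockwise in two gripped strokes with one regrip, rising with the thread. Forces stayed under 2 N.
- **Lifting:** A test lift of 3 mm, twice the thread's play, met no resistance, so I lifted the cap clear.
- **Setting down:** I stopped pressing at 6.6 N, eased off, then opened the gripper and withdrew straight up.

**Last checks:**
- The wrist and scene cameras agree with where the cap was put down, within about 2 to 4 pixels.
- The top camera also agrees, going only by the network's reported position; I did not view that picture.
- Mat shows all round the cap.
- Comparing pictures by eye, the red jar is closed, and the stamp, coin rolls, ink pad and letters look unmoved. I did not measure their positions again.

One early measurement disagreed. The first network reading put the hub about 5 mm from the axis found from the plate bolts. A wrist picture settled it in favour of the bolts, and I gripped there.

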